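Hang the medicine-cupboard key in the key cabinet and shut its flap

ROBOT

A 6-joint arm with a two-finger parallel gripper is mounted at the origin on a cart in front of the work surface, level with it; the furniture and walls round the work are solid. World frame = base frame: x ahead of the robot, y to its left, z up, the work surface at z = 0. Lengths are in m, angles in rad, forces in N, time in s.
With the tool pointing down it reaches from about 0.375 to 0.9 m from the base axis. Payload 3.1 kg.
Tool frame: the origin (TCP) lies at the very end of the fingers, on their centre line; the grasp point (between the pads) lies 19 mm behind it (manip.hold_point_z is the distance from the TCP to the grasp point, in m); y points along the fingers, z is the direction in which the jaws open and shut, and the axes are right-handed (so a half turn about y gives the same grasp; the last joint's range is limited). The gripper opens to 85 mm and grips with 20 to 120 N. Pads are 22 mm wide; open, the fingers measure 114 mm over their backs; the gripper's body (76 mm by 85 mm) begins 54 mm behind the grasp point. The pads swing forward as they close: fully open they stand 13 mm farther back than shut.
Start: joints at [1.065, 0.527, 1.433, -0, 1.181, -0.178], TCP at [0.201, 0.592, 0.231] pointing down, gripper open.
Joint ranges: [-3.08, 3.08], [-0.75, 2.2], [0.22, 2.44], [-1.43, 4.57], [0, 2.65], [-2.85, 2.85]. Speed limits (rad/s): [2.79, 2.79, 3.14, 3.14, 3.14, 3.14].

INTERFACE

Orientations are given as a unit quaternion [x, y, z, w].
In Python, from station import manip, eyes, workorder gives the robot as it stands. The module is installed in compiled form; this text tells all that it offers.
- The arm moves only by the shell command python3 -m jog 'ROWS' [OPENING] [FORCE]. ROWS is JSON, a list of rows, each a list of 2 entries, a list of its own where there are three numbers: the shift along the tool's x, y, z in cm, then the turn about the tool's y in rad. A call has 1 to 20 rows; each row is the pose to reach, as a shift and turn from the pose commanded when the call began, along the tool's axes at that moment; what a row does not reach only later rows make up. A row lasts 1/12 s, in which the tool goes at most 41.7 mm and 7.16 degrees, less where a joint would pass 70% of its speed; a pose out of reach is approached as far as the arm can. A call with a gripper value outside its range is refused whole. OPENING is the finger opening in cm, from 0 to 8.54, set as the call begins (- or left out, the last holds). The fingers move at their own pace and stop on an object; FORCE is the grip in N (left out, the last holds). Time passes only in rows, so rows that repeat a pose let the fingers close. It gives the time, the measured TCP pose, the force and the opening at its end, in the units of the state.
- manip.sense(): the state, without advancing time (a new reading comes with each control period).
- eyes.snapshot(name): name is "scene" or "top" or "wrist"; returns a dict with "frame" (420x560x3 uint8, red, green, blue), "vfov" (degrees; the focal length in pixels is half the picture's height over the tangent of half this angle, whatever the lens; pixels are square), "cx", "cy" (the principal point, pixels), "rvec" (rotation vector, rad) and "tvec" (3), from world to camera coordinates, as OpenCV has them. Camera axes: x right, y down, z forward; pixel columns grow to the right and rows downward; lengths in m; the calibration is good to about 2 mm. The wrist camera is an equidistant fisheye: a pixel r from the principal point sees the ray r / f radians off the axis. A picture is of the moment at which its call begins. There is no depth.
- workorder.sign_off(): hands the job in, once; it reports no verdict.
The state is a dict: "t": time; "q": joint angles; "qd": joint speeds; "tau": joint torques, N m; "tcp_pos": TCP position; "tool_rot": TCP orientation; "force": force on the tool from outside, world axes, zero at the start; "ft_torque": the same for the moment, N m; "finger_gap": opening from 0.0 (shut) to 1.0 (fully open).
Only numpy, scipy, OpenCV 4.12 (cv2) and the standard library are available. Lean on these libraries where they do the work, as an engineer would, in place of code of your own. Each camera call takes 0.05 s, during which the arm holds its last target. There are 200 camera calls.

TASK

Hang the yellow key tag by its steel eye on the empty yellow hook deep inside the low white key cabinet, tilting it in under the roof, and let go so that it hangs freely. Then swing the cabinet's front flap up until it is fully shut. Leave the blue and green keys on their hooks, and do not shift or upset the dropper bottle, the stamp or the marker.

Things in the scene. Friction and masses are not known exactly. Their poses are not given: they have to be found in the camera images.
- yellow_key: Yellow key tag, rigid, about 60 g: a paddle 100 x 28 x 14 mm with a flat steel key fixed on its face, and a rigid round steel eye at one end, in the paddle's plane; 137 mm long in all. It lies flat on the desk, left or right of the cabinet. Origin on its back, 55 mm from the grip point towards the eye; axes as yellow_key_grip.
- yellow_key_grip (a point): Grip point of the yellow key tag: on its centre line, half-way through its 14 mm thickness (7 mm up when lying), 20 mm from the plain end, 100 mm from the eye's centre. x points along the tag to the eye, y across its 28 mm width, z out of its face (up at the start). The balance point is about 35 mm from here towards the eye.
- yellow_key_eye (a point): Centre of the yellow tag's steel eye (wire 4.4 mm thick, inner diameter 25.6, outer 34.4 mm); axes as yellow_key_grip. The far end of the eye (centre of the wire) is 15 mm further along x. When the tag hangs on its hook, x points up and this centre is about 10 mm below the bar's centre line.
- yellow_hook_bar (a point): Front end of the yellow hook's level bar, on its centre line (5 mm thick, 155 mm above the desk); empty at the start. The bar runs 62 mm along +x to the back wall. Here it turns up to a rounded tip, its top 14.5 mm higher, up to 5.5 mm in front. x points into the cabinet, y left, z up. The roof's underside is 42 mm above; the open front 72 mm in front.
- cabinet_mouth (a point): Centre of the open front of the fixed low white key cabinet (outside 140 deep, 230 wide, 203 mm high, walls 6 mm), 101.5 mm above the desk. x points into the cabinet, y left, z up. The roof reaches forward to this front. Inside are three hooks in a row, 52 mm apart, in any order; a tab of the hook's colour on the roof's front edge marks each.
- flap (a joint): Drop-down front flap of the cabinet, hinged along its bottom: 0 = shut, upright over the open front; opens towards the robot, 1.4 rad = nearly flat. A stiff hinge keeps it where it is left; 2 to 4 N at its free edge move it. Hinge line along the cabinet's y, 4 mm in front of the open front, 10 mm above the desk. 190 mm long from the hinge, 230 wide, 7 thick; smooth.
- flap_edge (a point): Middle of the flap's free edge, on its outer face (turned to the robot when shut, downward when open), 190 mm from the hinge line. z points from the hinge to the free edge; -x points out of the outer face. Its smooth enamel lets fingers slide (friction about 0.2).
- blue_key_eye (a point): Centre of the eye of the blue key tag (same shape as the yellow one), hanging loose on the blue hook; stays there.
- green_key_eye (a point): Centre of the eye of the green key tag (same shape), hanging loose on the green hook; stays there.
- dropper_mid (a point): Middle of a small brown dropper bottle, 33 mm wide, 102 mm high, standing left of the cabinet; z is its upright axis. Leave alone.
- stamp_mid (a point): Middle of a wooden rubber stamp, 23 x 46 mm, 70 mm high, standing right of the cabinet; z is its upright axis. Leave alone.
- marker_mid (a point): Middle of a white and red felt marker, 130 mm long, 17 mm thick, lying on the other side of the cabinet from the yellow key tag. Leave alone.

How it is judged:
By the outcome, as a careful person would: the job done as asked, in the order asked, and still so for the second after the job is handed in, with the robot touching nothing.
It also fails if it takes over 54 s, if anything falls off the work surface, if the arm or the gripper's body presses on something with over 40 N, if the wrist force passes 120 N, or if a joint passes its speed limit or range.

## Working session

There is one attempt and no reset: what is moved stays moved. The work goes in short steps, Python scripts to look and compute and a shell command to move; the robot and the scene stay as the last step left them, time stands still between calls to the robot, and variables do not carry over. Pictures are saved under pics/ and viewed, about 8 in all and at most 12, crops included, and the job is handed in when it is done.

```bash
mkdir -p pics
cat > h.py <<'E'
import numpy as np, cv2, pickle
from scipy.spatial.transform import Rotation as R
from station import manip, eyes, workorder
def snap(n,f):
    s=eyes.snapshot(n); pickle.dump(s,open(f'pics/{f}.pkl','wb')); cv2.imwrite(f'pics/{f}.png',s['frame'][...,::-1]); return s
def load(f): return pickle.load(open(f'pics/{f}.pkl','rb'))
def foc(s): return s['frame'].shape[0]/2/np.tan(np.radians(s['vfov'])/2)
def ray(s,u,v,fish=False):
    d=np.array([u-s['cx'],v-s['cy']])/foc(s)
    if fish:
        r=np.linalg.norm(d); c=np.r_[d/max(r,1e-9)*np.sin(r),np.cos(r)]
    else: c=np.r_[d,1.]
    M=R.from_rotvec(np.ravel(s['rvec'])).as_matrix()
    return -M.T@np.ravel(s['tvec']), M.T@c
def atz(s,u,v,z,fish=False):
    o,d=ray(s,u,v,fish); return o+d*(z-o[2])/d[2]
def proj(s,P,fish=False):
    M=R.from_rotvec(np.ravel(s['rvec'])).as_matrix(); c=M@np.asarray(P)+np.ravel(s['tvec'])
    if fish:
        r=np.hypot(c[0],c[1]); k=np.arctan2(r,c[2])/max(r,1e-9)
    else: k=1/c[2]
    return np.array([s['cx'],s['cy']])+foc(s)*k*c[:2]
E
python3 - <<'E'
from h import *
for n in('scene','top','wrist'):
    s=snap(n,n+'0'); o,d=ray(s,280,210,n=='wrist'); print(n,o.round(3),d.round(3),s['vfov'],s['cx'],s['cy'])
st=manip.sense(); print(st['tcp_pos'],R.from_quat(st['tool_rot']).as_matrix().round(3),manip.hold_point_z,st['finger_gap'])
E
```

```text
scene [-0.306 -0.694  0.692] [ 0.674  0.604 -0.425] 44.621140379817064 285.14259056796254 208.16396381310423
top [0.494 0.089 1.476] [ 0.091 -0.027 -0.996] 49.58844368658163 273.6465455463672 211.71669635639543
wrist [0.122 0.619 0.374] [ 0.298 -0.09  -0.95 ] 65.70646984690485 275.81561542433366 214.9872541121774
[0.20091347 0.59124469 0.23053741] [[ 0.947 -0.001  0.322]
 [-0.322 -0.001  0.947]
 [-0.    -1.    -0.002]] 0.0187 0.9981196536874261
```

View pics/top0.png

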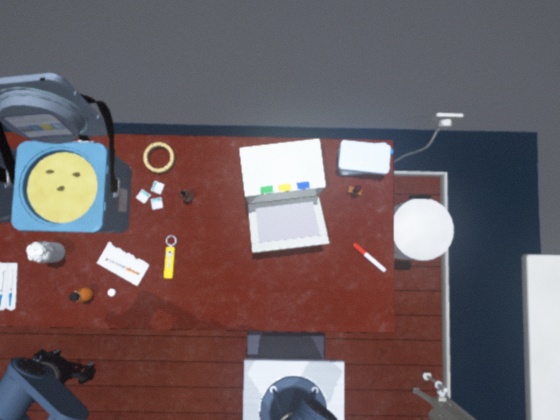

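View pics/scene0.png

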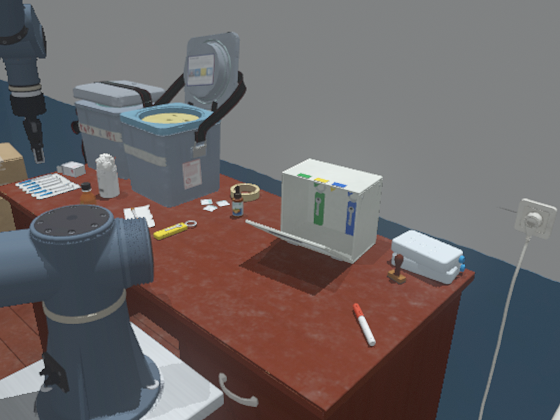

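Run:
```python
from h import *
s=load('top0'); f=s['frame']
a=cv2.resize(f[130:265,232:340],None,fx=4,fy=4,interpolation=cv2.INTER_CUBIC)
b=cv2.resize(f[225:290,150:190],None,fx=8,fy=8,interpolation=cv2.INTER_CUBIC)
h=max(a.shape[0],b.shape[0]); c=np.zeros((h,a.shape[1]+b.shape[1],3),np.uint8); c[:a.shape[0],:a.shape[1]]=a; c[:b.shape[0],a.shape[1]:]=b
cv2.imwrite('pics/c1.png',c[...,::-1]); print(c.shape)
hsv=cv2.cvtColor(f,cv2.COLOR_RGB2HSV)
yel=cv2.inRange(hsv,(20,150,120),(35,255,255))
n,l,st,ce=cv2.connectedComponentsWithStats(yel)
for i in range(1,n):
    if st[i,4]>15:
        p=np.argwhere(l==i)[:,::-1].astype(np.float32); print(st[i],ce[i].round(2),cv2.minAreaRect(p))
        for z in (0.014,0.2): print('  z',z,atz(s,*ce[i],z).round(4))
```

```text
(540, 752, 3)
[163 247  12  32 205] [168.96 264.78] ((168.8793182373047, 262.44830322265625), (9.799367904663086, 31.640329360961914), 4.763641834259033)
  z 0.014 [0.4446 0.4011 0.014 ]
  z 0.2 [0.4508 0.3615 0.2   ]
```

View pics/c1.png

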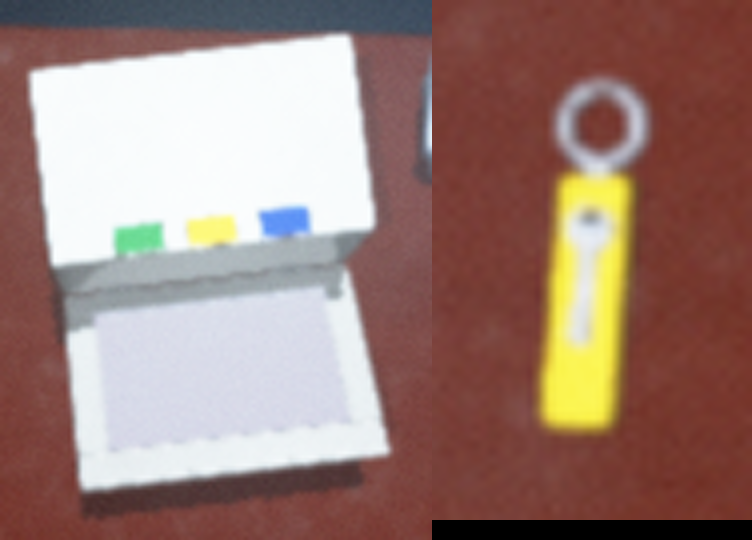

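Run:
```python
from h import *
s=load('top0')
P={k:atz(s,u,v,z) for k,(u,v,z) in dict(fl=(245,196.75,.203),fr=(325.75,186.25,.203),bl=(239.5,147.5,.203),br=(320,138.75,.203),el=(252.5,252.5,.045),er=(329.25,243.25,.045),tabg=(266.7,189.5,.203),taby=(285,187.5,.203),tabb=(303.3,185.5,.203),eye=(171.25,240.6,.007),end=(168.5,278.75,.007)).items()}
for k,v in P.items(): print(k,v.round(4))
n=np.linalg.norm
print('w',n(P['fl']-P['fr']),n(P['bl']-P['br']),'d',n(P['fl']-P['bl']),n(P['fr']-P['br']),'edge',n(P['el']-P['er']),'tag',n(P['eye']-P['end']))
yl=lambda a,b:np.arctan2(*(a-b)[[1,0]])
print('yaw',np.pi/2-yl(P['fl'],P['fr']),np.pi/2-yl(P['bl'],P['br']),yl(P['bl'],P['fl']),yl(P['br'],P['fr']),np.pi/2-yl(P['el'],P['er']))
c=sum(P[k] for k in('fl','fr','bl','br'))/4; print('centre',c)
t=P['eye']-P['end']; print('tag yaw',yl(P['eye'],P['end']),'grip',P['eye']-.1*t/n(t))
```

```text
fl [0.645  0.1546 0.203 ]
fr [ 0.6794 -0.0729  0.203 ]
bl [0.7855 0.1735 0.203 ]
br [ 0.8158 -0.0554  0.203 ]
el [0.4884 0.1351 0.045 ]
er [ 0.5217 -0.1056  0.045 ]
tabg [0.6668 0.0939 0.203 ]
taby [0.6735 0.0423 0.203 ]
tabb [ 0.6802 -0.0093  0.203 ]
eye [0.5217 0.3982 0.007 ]
end [0.4    0.4024 0.007 ]
w 0.2301018319247179 0.23088193018658104 d 0.14183404246813025 0.1375599443978333 edge 0.2429519366500426 tag 0.12173550985998155
yaw -0.15005300004761324 -0.1314750229547652 0.13380830921682105 0.12792116980764875 -0.1375683709242077
centre [0.73141587 0.04996148 0.203     ]
tag yaw -0.03454130810855492 grip [0.42176085 0.40166361 0.007     ]
```

```bash
python3 -m jog '[[[9,3,-3.6],-0.1],[[18,8,-7.2],-0.2],[[27,14,-10.85],-0.293],[[27,14,-10.85],-0.293],[[27,14,-10.85],-0.293],[[27,14,-10.85],-0.293],[[27,14,-10.85],-0.293],[[27,14,-10.85],-0.293],[[27,14,-10.85],-0.293],[[27,14,-10.85],-0.293],[[27,14,-10.85],-0.293],[[27,14,-10.85],-0.293]]' 7
python3 - <<'E'
from h import *
st=manip.sense(); print(st['tcp_pos'],R.from_quat(st['tool_rot']).as_matrix().round(3),st['finger_gap'],st['force'])
from scipy.optimize import least_squares
s=load('top0'); psi=.136; x=np.array([np.cos(psi),np.sin(psi),0]); y=np.array([-x[1],x[0],0]); z=np.array([0,0,1.]); C=np.array([.7314,.05,0]); M=C-.07*x
E=lambda th,sg:M-.004*x+z*.01+.19*(-np.sin(th)*x+np.cos(th)*z)+sg*.115*y
for th in np.arange(.7,1.41,.1): print(round(th,1),proj(s,E(th,1)).round(1),proj(s,E(th,-1)).round(1),E(th,0).round(3))
t=snap('wrist','w1'); fw=t['frame'].copy()
for P,c in ((np.array([.4218,.4017,.007]),(255,0,0)),(np.array([.5217,.3982,.007]),(0,0,255))):
    u=proj(t,P,True); cv2.circle(fw,tuple(u.round().astype(int).tolist()),3,c,-1)
sc=load('scene0')['frame'].copy(); S=load('scene0')
for d in (0,.14):
  for w in(-.115,.115):
    for h in (0,.203): cv2.circle(sc,tuple(proj(S,M+d*x+w*y+h*z).round().astype(int).tolist()),2,(255,0,0),-1)
for th in(.9,1.,1.1):
  for g in(-1,1): cv2.circle(sc,tuple(proj(S,E(th,g)).round().astype(int).tolist()),1,(0,255,0),-1)
sc=cv2.resize(sc[140:280,230:400],None,fx=3,fy=3)
o=np.zeros((420,800,3),np.uint8); o[:420,:510]=sc; o[:,510:]=fw[:,140:430]; cv2.imwrite('pics/c2.png',o[...,::-1])
E
```

```text
t: 1.15
tcp_pos: [0.4212, 0.403, 0.0919]
tool_rot: [-0.707, 0.012, -0.012, 0.707]
force: [0.3, -0.0, 0.0]
finger_gap: 0.823
[0.42118884 0.40295712 0.09185453] [[ 0.999  0.     0.034]
 [-0.034  0.001  0.999]
 [ 0.    -1.     0.001]] 0.8230960350111567 [ 0.27634606 -0.00141143  0.0123766 ]
0.7 [250.8 241.2] [329.3 231.9] [0.537 0.023 0.155]
0.8 [251.5 246.1] [329.4 236.8] [0.523 0.021 0.142]
0.9 [252.1 250.4] [329.2 241.2] [0.511 0.02  0.128]
1.0 [252.7 254. ] [329. 245.] [0.5   0.018 0.113]
1.1 [253.2 257.1] [328.7 248.1] [0.49  0.017 0.096]
1.2 [253.7 259.6] [328.2 250.7] [0.483 0.016 0.079]
1.3 [254.1 261.4] [327.7 252.6] [0.477 0.015 0.061]
1.4 [254.4 262.6] [327.1 253.9] [0.473 0.015 0.042]
```

View pics/c2.png

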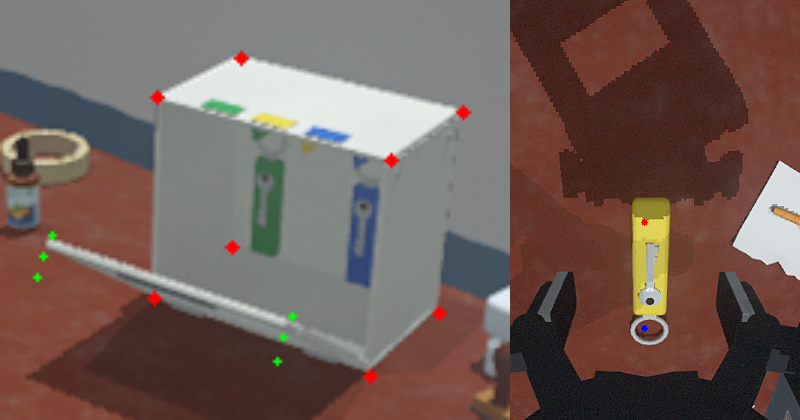

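```bash
python3 -m jog '[[[0,3,0.2],0],[[0,6,0.2],0],[[0,8,0.2],0],[[0,8.8,0.2],0],[[0,8.8,0.2],0],[[0,8.8,0.2],0],[[0,8.8,0.2],0]]' 7 && python3 -m jog '[[[0,0,0],0],[[0,0,0],0],[[0,0,0],0],[[0,0,0],0],[[0,0,0],0],[[0,0,0],0],[[0,0,0],0],[[0,0,0],0],[[0,0,0],0],[[0,0,0],0]]' 1.5 60
```

```text
t: 1.78
tcp_pos: [0.4226, 0.4051, 0.0048]
tool_rot: [-0.706, 0.011, -0.013, 0.708]
force: [0.2, -0.4, -0.1]
finger_gap: 0.821
t: 2.62
tcp_pos: [0.4226, 0.4045, 0.0045]
tool_rot: [-0.707, 0.012, -0.013, 0.707]
force: [-0.8, -0.3, 5.4]
finger_gap: 0.307
```

```bash
python3 -m jog '[[[0,-1,0],0],[[0,-4,0],0],[[0,-8,0],0],[[0,-12,0],0],[[0,-16,0],0],[[0,-20,0],0],[[0,-20,0],0],[[0,-20,0],0],[[0,-20,0],0]]' - 60
python3 - <<'E'
from h import *
st=manip.sense(); print(st['tcp_pos'],R.from_quat(st['tool_rot']).as_matrix().round(3),st['finger_gap'],st['force'])
t=snap('wrist','w2'); s=snap('scene','s2')
o=np.zeros((420,800,3),np.uint8); o[:,:370]=t['frame'][:,90:460]
T=st['tcp_pos']; u=proj(s,T).astype(int); print(u)
a=s['frame'][max(u[1]-70,0):u[1]+70,u[0]-60:u[0]+80]; a=cv2.resize(a,None,fx=3,fy=3); o[:a.shape[0],370:370+a.shape[1]]=a[:420]; cv2.imwrite('pics/c3.png',o[...,::-1])
E
```

```text
t: 3.37
tcp_pos: [0.4213, 0.4036, 0.2035]
tool_rot: [0.707, -0.013, 0.012, -0.707]
force: [0.3, -0.1, -1.1]
finger_gap: 0.305
[0.42128498 0.40355518 0.20345746] [[ 0.999 -0.001  0.035]
 [-0.035 -0.     0.999]
 [-0.001 -1.    -0.   ]] 0.30526253685875454 [ 0.27984335 -0.09903997 -1.13954414]
[155 169]
```

View pics/c3.png

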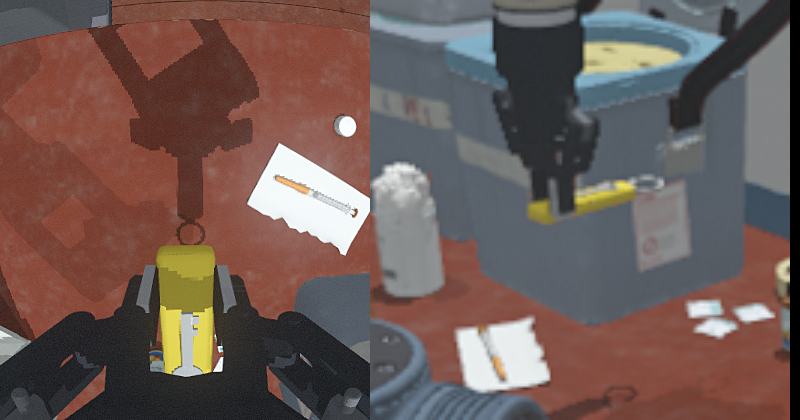

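Run:
```python
from h import *
s=load('s2'); T=np.array([.4213,.4036,.2035]); x=np.array([.9994,-.035,0])
for d in(0,.1):
  for h in(-.005,.0025,.01): print(d,h,proj(s,T+d*x+[0,0,h]).round(1))
psi=.136; X=np.array([np.cos(psi),np.sin(psi),0]); C=np.array([.7314,.05,0]); tip=C+(.002-.003)*X
print('tip',tip)
for off in (.07,.035,.0): # eye this far in front of tip
    g=tip-X*(.1+off); w=g-np.array([.4213,.4036,0]); zt=np.array([.035,.9994,0]); print(off,g.round(4),'x',round(w@x*100,2),'z',round(w@zt*100,2))
print('turn',-(psi+.035))
```

```text
0 -0.005 [156.1 171. ]
0 0.0025 [155.8 168.4]
0 0.01 [155.6 165.7]
0.1 -0.005 [186.9 162.4]
0.1 0.0025 [186.8 159.9]
0.1 0.01 [186.6 157.3]
tip [0.73040923 0.04986442 0.        ]
0.07 [0.562  0.0268 0.    ] x 15.38 z -37.16
0.035 [0.5967 0.0316 0.    ] x 18.83 z -36.57
0.0 [0.6313 0.0363 0.    ] x 22.28 z -35.97
turn -0.171
```

```bash
python3 -m jog '[[[1,0,-3.5],0],[[2,0,-7],-0.03],[[3.2,0.3,-10.5],-0.06],[[4.3,0.6,-14],-0.09],[[5.3,0.9,-17.5],-0.12],[[6.3,1.2,-21],-0.15],[[7.4,1.6,-24.5],-0.171],[[8.5,2,-28],-0.171],[[9.5,2.4,-31.5],-0.171],[[10.6,2.7,-35],-0.171],[[11.4,2.8,-37.85],-0.171],[[11.4,2.8,-37.85],-0.171],[[11.4,2.8,-37.85],-0.171],[[11.4,2.8,-37.85],-0.171],[[11.4,2.8,-37.85],-0.171],[[11.4,2.8,-37.85],-0.171]]' - 60
python3 - <<'E'
from h import *
st=manip.sense(); T=st['tcp_pos']; M=R.from_quat(st['tool_rot']).as_matrix(); print(T,M.round(3),st['finger_gap'],st['force'])
s=snap('scene','s3'); t=snap('top','t3')
eye=T+.1*M[:,0]+[0,0,.0025]; psi=.136; X=np.array([np.cos(psi),np.sin(psi),0]); bar=np.array([.7314,.05,0])+.002*X+[0,0,.155]
us=proj(s,eye); ut=proj(t,eye); print('eye',eye,us,ut,'bar',proj(s,bar),'tiptop',proj(s,bar-.003*X+[0,0,.0145]),proj(t,eye))
o=np.zeros((600,800,3),np.uint8); a=cv2.resize(s['frame'][110:260,225:392],None,fx=4,fy=4,interpolation=cv2.INTER_CUBIC)
b=cv2.resize(t['frame'][165:265,265:298],None,fx=4,fy=4,interpolation=cv2.INTER_CUBIC); o[:600,:668]=a; o[:400,668:800]=b; cv2.imwrite('pics/c4.png',o[...,::-1])
E
```

```text
t: 4.8
tcp_pos: [0.5219, 0.0232, 0.1749]
tool_rot: [-0.705, -0.048, 0.049, 0.706]
force: [0.7, 0.0, -1.1]
finger_gap: 0.305
[0.52190225 0.02320678 0.17490285] [[ 0.99  -0.001 -0.138]
 [ 0.138  0.     0.99 ]
 [-0.001 -1.     0.001]] 0.3048623240058915 [ 0.73246362  0.004695   -1.0607804 ]
eye [0.62094942 0.0369778  0.17726678] [309.98886084 196.48058887] [286.22617414 206.92838028] bar [332.28078809 190.8394624 ] tiptop [332.0782356  186.20633561] [286.22617414 206.92838028]
```

View pics/c4.png

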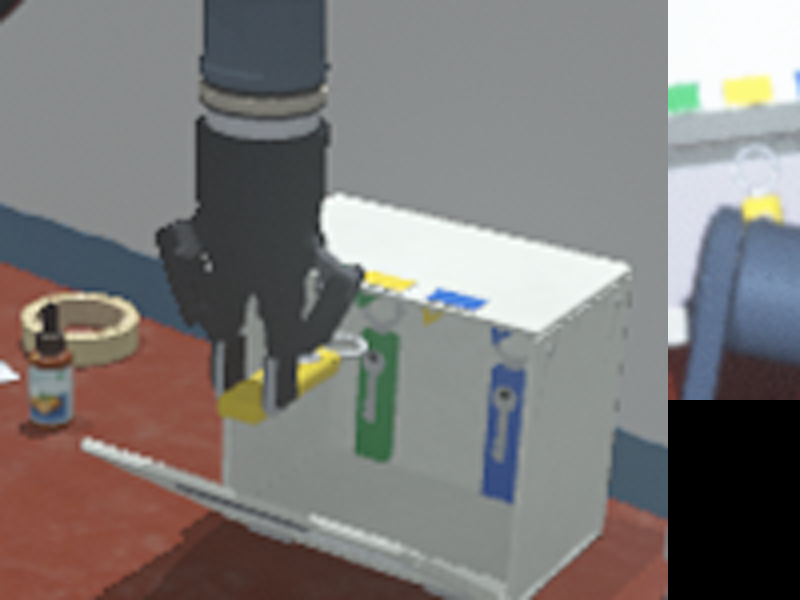

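Run:
```python
from h import *
s=load('t3'); e=atz(s,287.25,207,.177); tip=np.array([.7304,.0499,.177]); X=np.array([.9905,.138,0]); Z=np.array([-.138,.9905,0])
for p in (e,np.array([.62095,.03698,.177])): print(p.round(4),'ahead',(tip-p)@X*100,'left',(tip-p)@Z*100)
```

```text
[0.6208 0.034  0.177 ] ahead 11.072408259026973 left 0.06053932236934551
[0.621 0.037 0.177] ahead 11.019318500000006 left -0.23068400000000058
```

```bash
python3 -m jog '[[[2.5,0,-0.05],0],[[5,0,-0.1],0],[[7,0,-0.1],0],[[8.5,0,-0.1],0],[[9.8,0,-0.1],0],[[10.6,0,-0.1],0],[[11,0,-0.1],0],[[11,0,-0.1],0],[[11,0,-0.1],0],[[11,0,-0.1],0]]' - 60
python3 - <<'E'
from h import *
st=manip.sense(); T=st['tcp_pos']; M=R.from_quat(st['tool_rot']).as_matrix(); print(T,st['finger_gap'],st['force'])
s=snap('scene','s4'); eye=T+.1*M[:,0]+[0,0,.0025]; print(eye,proj(s,eye))
a=cv2.resize(s['frame'][150:230,280:380],None,fx=7,fy=7,interpolation=cv2.INTER_CUBIC); cv2.imwrite('pics/c5.png',a[...,::-1])
E
```

```text
t: 5.73
tcp_pos: [0.6308, 0.0359, 0.1752]
tool_rot: [-0.705, -0.048, 0.049, 0.706]
force: [-0.2, -0.0, -0.0]
finger_gap: 0.306
[0.63077728 0.03590994 0.17521396] 0.3059572147406309 [-0.16201368 -0.02503338 -0.02337678]
[0.72984855 0.04950654 0.17758236] [332.25192009 183.50339198]
```

View pics/c5.png

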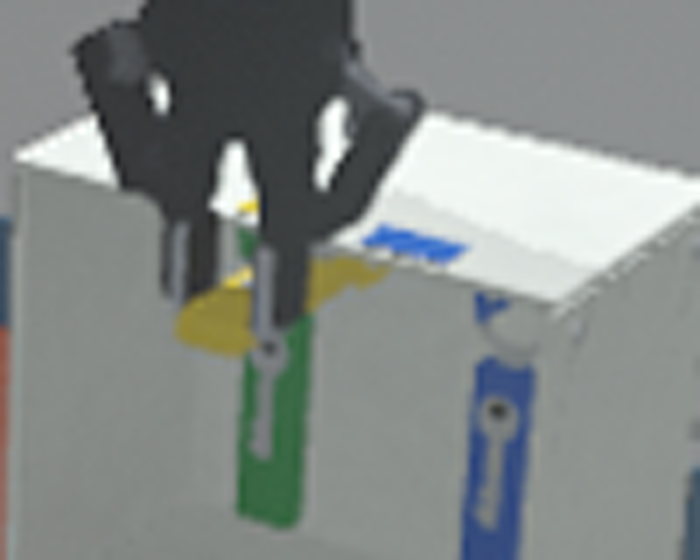

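```bash
python3 -m jog '[[[0,0.3,0],0],[[0,0.6,0],0],[[0,0.6,0],0],[[0,0.6,0],0]]'; python3 -m jog '[[[0,0.3,0],0],[[0,0.6,0],0],[[0,0.6,0],0],[[0,0.6,0],0]]'
```

```text
t: 6.12
tcp_pos: [0.6314, 0.0357, 0.1689]
tool_rot: [-0.705, -0.048, 0.048, 0.706]
force: [0.2, -0.0, -0.1]
finger_gap: 0.311
t: 6.45
tcp_pos: [0.6316, 0.0358, 0.1629]
tool_rot: [-0.705, -0.048, 0.048, 0.706]
force: [0.1, 0.7, -0.5]
finger_gap: 0.306
```

```bash
python3 -m jog '[[[0,0.2,0],0],[[0,0.4,0],0],[[0,0.4,0],0]]'; python3 -m jog '[[[-0.3,0,0],0],[[-0.6,0,0],0],[[-0.8,0,0],0],[[-0.8,0,0],0]]'; python3 -m jog '[[[-0.2,0,0],0],[[-0.2,0,0],0]]';  python3 -m jog '[[[-0.2,0,0],0],[[-0.2,0,0],0]]'
```

```text
t: 6.7
tcp_pos: [0.6316, 0.0358, 0.1589]
tool_rot: [-0.705, -0.048, 0.048, 0.706]
force: [1.1, -0.2, -0.9]
finger_gap: 0.307
t: 7.03
tcp_pos: [0.6241, 0.0347, 0.1597]
tool_rot: [0.705, 0.049, -0.048, -0.705]
force: [1.1, 0.4, -0.4]
finger_gap: 0.307
t: 7.2
tcp_pos: [0.6238, 0.0345, 0.1601]
tool_rot: [0.706, 0.05, -0.046, -0.705]
force: [4.7, 1.0, -0.9]
finger_gap: 0.307
t: 7.37
tcp_pos: [0.6236, 0.0344, 0.1605]
tool_rot: [0.706, 0.051, -0.045, -0.705]
force: [8.1, 1.8, -1.6]
finger_gap: 0.303
```

```bash
python3 -m jog '[[[0.4,0,0],0],[[0.7,0,0],0],[[0.7,0.2,0],0],[[0.7,0.2,0],0],[[0.7,0.2,0],0]]'; python3 -m jog '[[[0,0,0],0],[[0,0,0],0],[[0,0,0],0],[[0,0,0],0],[[0,0,0],0],[[0,0,0],0],[[0,0,0],0],[[0,0,0],0]]' 6
python3 - <<'E'
from h import *
s=snap('scene','s5'); a=cv2.resize(s['frame'][145:265,270:380],None,fx=5,fy=5,interpolation=cv2.INTER_CUBIC); cv2.imwrite('pics/c6.png',a[...,::-1])
E
```

```text
t: 7.78
tcp_pos: [0.6261, 0.0351, 0.1569]
tool_rot: [-0.705, -0.048, 0.049, 0.706]
force: [0.5, -0.6, 0.4]
finger_gap: 0.306
t: 8.45
tcp_pos: [0.6269, 0.0351, 0.1573]
tool_rot: [0.705, 0.048, -0.048, -0.705]
force: [-0.2, 0.1, 0.2]
finger_gap: 0.705
```

View pics/c6.png

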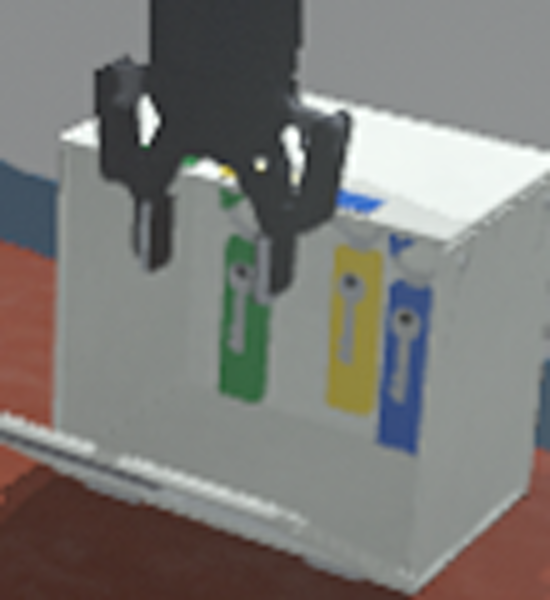

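```bash
python3 -m jog '[[[-1.5,0,0],0],[[-4,0,0],0],[[-7,0,0],0],[[-10,0,0],0],[[-13,0,0],0],[[-15.2,0,0],0],[[-15.2,0,0],0],[[-15.2,0,0],0]]' && python3 -m jog '[[[0,0,0],0],[[0,1,0],0],[[0,3,0],0],[[0,5,0],0],[[0,6.2,0],0],[[0,6.2,0],0],[[0,6.2,0],0],[[0,6.2,0],0]]' 0 40
python3 - <<'E'
from h import *
st=manip.sense(); T=st['tcp_pos']; M=R.from_quat(st['tool_rot']).as_matrix(); print(T,M.round(3),st['finger_gap'],st['force'])
s=snap('scene','s6'); t=snap('top','t6'); a=cv2.resize(s['frame'][130:270,230:390],None,fx=4,fy=4,interpolation=cv2.INTER_CUBIC); cv2.imwrite('pics/c7.png',a[...,::-1])
X=np.array([np.cos(.136),np.sin(.136),0]); print('d',(np.array([.6621,.0405,0])-T)@X)
E
```

```text
t: 9.17
tcp_pos: [0.4756, 0.0144, 0.1576]
tool_rot: [-0.705, -0.048, 0.048, 0.705]
force: [0.4, -0.7, 0.2]
finger_gap: 0.702
t: 9.83
tcp_pos: [0.4777, 0.0143, 0.0957]
tool_rot: [0.706, 0.049, -0.048, -0.705]
force: [0.6, -0.6, 0.6]
finger_gap: -0.002
[0.47771894 0.01430556 0.0957247 ] [[ 0.991  0.002 -0.136]
 [ 0.136 -0.     0.991]
 [ 0.002 -1.    -0.001]] -0.0024003250834246123 [ 0.55669238 -0.62517738  0.62168714]
d 0.18623000549238716
```

View pics/c7.png

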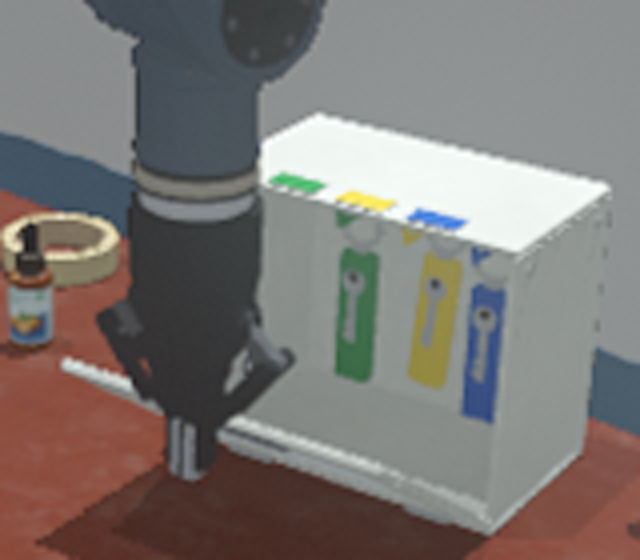

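Run:
```python
from h import *
s=load('s6'); X=np.array([np.cos(.136),np.sin(.136),0]); Y=np.array([-X[1],X[0],0]); b=np.array([.7314,.05,0])+.002*X
for d in(0,.01,.02,.03,.04,.05): print(d,[(proj(s,b+d*X+[0,0,z]+w*Y)).round(1).tolist() for w in(0,.052,-.052) for z in(.145,.045)])
f=cv2.cvtColor(s['frame'],cv2.COLOR_RGB2HSV)
for n,lo,hi in(('y',(20,80,60),(35,255,255)),('g',(45,80,40),(80,255,255)),('b',(100,120,60),(125,255,255))):
    m=cv2.inRange(f,lo,hi); k,l,st,ce=cv2.connectedComponentsWithStats(m)
    for i in range(1,k):
        if st[i,4]>120 and st[i,0]>300: print(n,st[i],cv2.minAreaRect(np.argwhere(l==i)[:,::-1].astype(np.float32)))
```

```text
0 [[332.0, 194.2], [329.7, 227.2], [315.6, 189.7], [313.8, 222.1], [349.2, 199.0], [346.3, 232.4]]
0.01 [[333.9, 193.1], [331.5, 225.9], [317.4, 188.6], [315.6, 220.9], [350.9, 197.8], [348.0, 231.0]]
0.02 [[335.6, 191.9], [333.3, 224.6], [319.3, 187.5], [317.4, 219.7], [352.6, 196.6], [349.7, 229.7]]
0.03 [[337.4, 190.8], [335.0, 223.3], [321.1, 186.4], [319.2, 218.4], [354.3, 195.4], [351.4, 228.4]]
0.04 [[339.2, 189.7], [336.7, 222.1], [322.9, 185.3], [321.0, 217.2], [356.0, 194.2], [353.0, 227.1]]
0.05 [[340.9, 188.6], [338.4, 220.8], [324.7, 184.2], [322.7, 216.0], [357.7, 193.1], [354.7, 225.8]]
y [332 193  13  34 229] ((338.25860595703125, 209.60345458984375), (9.322811126708984, 32.56228256225586), 7.765166282653809)
g [314 192  10  33 195] ((318.52587890625, 208.06033325195312), (8.573415756225586, 31.886058807373047), 3.3664605617523193)
```

```bash
python3 -m jog '[[[1,0,0],0],[[1.7,-0.1,0],0],[[2.2,-0.4,0],0],[[2.9,-1.1,0],0],[[3.3,-1.6,0],0],[[3.8,-2.1,0],0],[[4.5,-2.8,0],0],[[5.2,-3.5,0],0],[[5.9,-4,0],0],[[6.7,-4.6,0],0],[[7.5,-5.2,0],0],[[8.3,-5.7,0],0],[[8.3,-5.7,0],0]]'
python3 - <<'E'
from h import *
st=manip.sense(); print(st['tcp_pos'],st['force'])
t=snap('top','t7'); s=snap('scene','s7'); o=np.zeros((480,800,3),np.uint8); a=cv2.resize(s['frame'][130:270,230:390],None,fx=3,fy=3); b=cv2.resize(t['frame'][130:265,232:340],None,fx=2.9,fy=2.9); o[:420,:480]=a; o[:b.shape[0],480:480+b.shape[1]]=b; cv2.imwrite('pics/c8.png',o[...,::-1])
E
```

```text
t: 11.02
tcp_pos: [0.5607, 0.0259, 0.1536]
tool_rot: [0.706, 0.049, -0.047, -0.705]
force: [-0.3, -0.5, -0.6]
finger_gap: -0.002
[0.5606748  0.02591488 0.15364468] [-0.29238177 -0.4583427  -0.59376544]
```

View pics/c8.png

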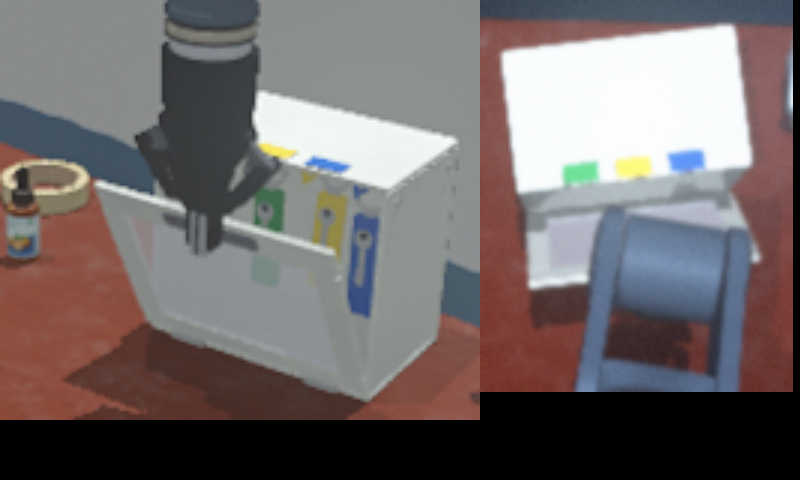

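```bash
python3 -m jog '[[[1,-0.5,0],0],[[2,-0.9,0],0],[[3,-1.2,0],0],[[4,-1.4,0],0],[[5,-1.6,0],0],[[6,-1.8,0],0],[[7,-1.9,0],0],[[7.7,-2,0],0],[[8.2,-2,0],0],[[8.2,-2,0],0],[[8.2,-2,0],0]]'; python3 -m jog '[[[0.3,0,0],0],[[0.6,0,0],0],[[0.6,0,0],0],[[0.6,0,0],0]]'; python3 -m jog '[[[0.2,0,0],0],[[0.4,0,0],0],[[0.4,0,0],0],[[0.4,0,0],0]]'
```

```text
t: 12.03
tcp_pos: [0.6403, 0.0368, 0.1721]
tool_rot: [0.706, 0.049, -0.048, -0.705]
force: [-0.4, 0.1, 0.7]
finger_gap: 0.0
t: 12.37
tcp_pos: [0.6457, 0.0376, 0.1723]
tool_rot: [0.705, 0.048, -0.048, -0.705]
force: [-1.7, -0.5, -0.6]
finger_gap: -0.001
t: 12.7
tcp_pos: [0.6455, 0.0379, 0.1717]
tool_rot: [0.705, 0.045, -0.052, -0.705]
force: [-8.8, -2.2, 4.4]
finger_gap: -0.003
```

```bash
python3 -m jog '[[[0.4,0,0],0],[[0.4,0,0],0],[[0.4,0,0],0]]'; python3 -m jog '[[[-1,0,0],0],[[-3,0,0],0],[[-6,-2,0],0],[[-9,-4,0],0],[[-12,-5,0],0],[[-12,-5,0],0],[[-12,-5,0],0]]'
python3 - <<'E'
from h import *
st=manip.sense(); print(st['tcp_pos'],st['force'])
t=snap('top','t8'); s=snap('scene','s8'); o=np.zeros((540,800,3),np.uint8); a=cv2.resize(s['frame'][130:310,230:410],None,fx=3,fy=3); b=cv2.resize(t['frame'][130:265,270:360],None,fx=2.8,fy=2.8); o[:540,:540]=a; o[:b.shape[0],540:540+b.shape[1]]=b; cv2.imwrite('pics/c9.png',o[...,::-1])
E
```

```text
t: 12.95
tcp_pos: [0.6454, 0.0381, 0.171]
tool_rot: [0.705, 0.041, -0.055, -0.705]
force: [-17.0, -3.4, 6.8]
finger_gap: 0.002
t: 13.53
tcp_pos: [0.5348, 0.0224, 0.2236]
tool_rot: [0.706, 0.049, -0.047, -0.705]
force: [0.6, 0.9, -0.0]
finger_gap: -0.0
[0.53476551 0.02238672 0.22359806] [ 0.5612783   0.87473502 -0.00733544]
```

View pics/c9.png

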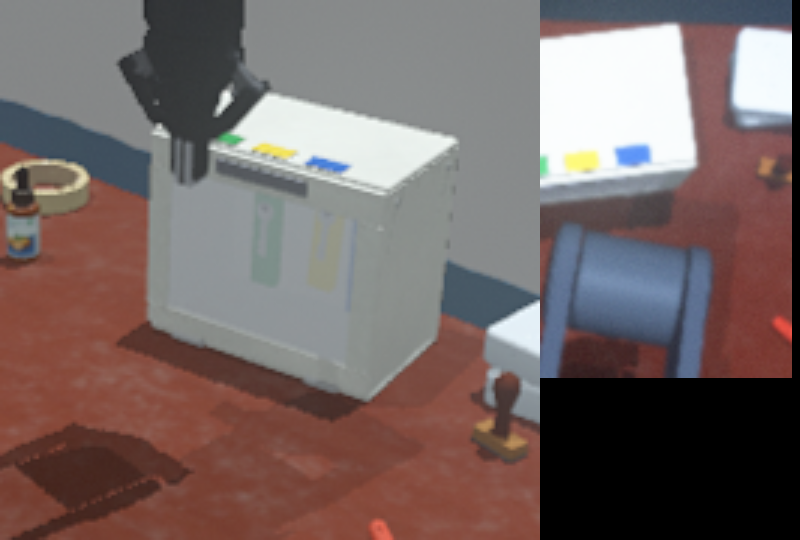

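```bash
python3 -m jog '[[[0,0,0],0],[[0,0,0],0],[[0,0,0],0],[[0,0,0],0],[[0,0,0],0],[[0,0,0],0],[[0,0,0],0],[[0,0,0],0],[[0,0,0],0],[[0,0,0],0],[[0,0,0],0],[[0,0,0],0]]'
python3 - <<'E'
from h import *
s=snap('scene','s9'); a=load('scene0')['frame'].astype(int); b=s['frame'].astype(int); c=load('s8')['frame'].astype(int)
for n,(u0,u1,v0,v1) in dict(dropper=(230,246,186,220),stamp=(388,408,250,284),marker=(350,378,300,346)).items(): print(n,abs(a-b)[v0:v1,u0:u1].mean())
print('cabinet interior change over 1 s',abs(b-c)[190:250,300:352].mean())
workorder.sign_off()
E
```

```text
t: 14.63
tcp_pos: [0.5347, 0.0225, 0.2223]
tool_rot: [0.705, 0.048, -0.048, -0.705]
force: [0.1, 0.8, 0.6]
finger_gap: -0.002
dropper 4.480392156862745
stamp 5.293137254901961
marker 5.0271739130434785
cabinet interior change over 1 s 0.41773504273504275
the job is handed in; nothing more can be done
```

The yellow tag is hanging on the yellow hook and the flap is shut. I handed the job in at about 14.6 s of the 54 s allowed.

**Hanging the tag:** I gripped the tag level, slid it in under the roof and lowered its eye over the hook's upturned tip. A gentle pull back met about 8 N, so the eye was caught, and I let go. The picture then showed it hanging on the bar, about 40 mm in from the bar's front end and clear of the back wall.

**Shutting the flap:** I pushed it up at its free edge with closed fingers. It stopped at the expected shut position and did not move further under 17 N. I then backed the arm away.

**Last checks:**
- **Cabinet:** The flap looks flush and closed. The green and yellow tags can be seen hanging through the window, and they did not change over the last second. The blue tag was mostly behind the frame in that picture. It was on its hook when last seen clearly, shortly before the flap shut.
- **Other objects:** The picture areas around the dropper bottle, stamp and marker differ from the start by about 5 grey levels out of 255. I took this as shadow and noise, but I did not view a final close-up of each. The arm never went near them.
- **Flap angle:** It was about 0.93 rad open at the start, not the nearly flat 1.4 rad. I allowed for this, and no check failed.

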